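Close the hinged plaster mould and hold the hardness gauge on its test ring

TASK

First close the open plaster mould by gently lowering its hinged lid all the way down. Then take the pen-shaped hardness gauge out of its stand and press its sprung tip inside the pencilled ring on the lid's sloping plaster pad, with the gauge square to that sloping face and pressed lightly, so that the tip is pushed in about half-way and never hard up to its stop. Finish while still holding the gauge pressed there in the gripper; do not let go or put it down, and leave the beaker, jar and spatula where they are.

Things in the scene. Friction and masses are not known exactly. Their poses are not given: they have to be found in the camera images.
- mould: Plywood mould case, 210 (its x) x 240 (its y) x 70 mm high, open-topped with a plaster half inside, fixed to the bench. Origin at the centre of its underside on the bench; its x axis points from the lid's free edge to the hinged edge (away from the robot, give or take the yaw), z up. It carries the lid and the plaster pad.
- lid (a joint): Angle of the lid, rad: 0 is closed flat on the case, it grows as the lid opens upward (starts between 0.6 and 1.1). Plywood lid 210 x 240 x 12 mm, 0.8 kg with its pad, hinged along the case's far (+x) top edge. The hinge is stiff: the lid stays where it is left; roughly 2 to 8 N down at the free edge lowers it. When closed its top is 83 mm above the bench.
- lid_hinge (a point): Middle of the hinge line, at the case's far top edge, 105 mm from the case's centre and 70 mm above the bench. The hinge line runs along the case's y axis. Axes as the lid's: x from free edge to hinge along the lid, z out of the lid's upper face.
- lid_grip (a point): Centre of the top edge of the lid's wooden grip rib: a bar 12 mm thick (along the lid's x), 70 mm long (along y), standing 28 mm out of the lid's upper face, 20 mm in from the free edge. 190 mm from the hinge line along the lid and 40 mm above the lid's underside; turns with the lid. The lid can be pushed down on it from above with closed fingers.
- test_ring (a point): Sloping plaster pad on the lid's upper face, 90 x 120 mm, with a pencilled ring of 32 mm diameter in the middle. Origin at the ring's centre on the plaster surface; z straight out of the sloping face, y along the case's y. Lid closed: the face slopes 20 degrees down towards the free edge (robot's side), ring's centre 98 mm above the bench, 10 mm beyond the case's centre along its x.
- gauge: Round pen-shaped aluminium gauge, 0.16 kg, upright in its stand. Origin on its axis at the barrel's lower end; z along the axis, tip to cap. Barrel 22 mm diameter from z = 0 to 45 mm (in the stand), dark collar 42 mm diameter from 45 to 53 mm (resting on the stand's rim), banded grip 24 mm diameter from 53 to 125 mm (top). Grip it at about z = 91 mm. Any yaw is the same.
- gauge_tip (a point): Centre of the flat end of the gauge's sprung steel tip, 10 mm diameter, which sticks out of the lower end: at z = -16 mm in the gauge's frame when free, moving up into the barrel when pressed. Axes as the gauge's.
- plunger (a joint): How far the sprung tip is pushed into the gauge, m: 0 free, 0.012 at its stop. Spring: 1.2 N to start it, plus 0.6 N per mm (4.8 N at half-way).
- stand: Steel stand fixed to the bench: a tube 36 mm outer, 27 mm inner diameter, its rim 75 mm above the bench, on a base disc 72 mm in diameter. Origin at the centre of its underside, z up. The gauge lifts straight up out of it: 65 mm up frees it.
- beaker: Bystander: clear plastic beaker, 68 mm wide, 95 mm high, on the bench. Origin at the centre of its underside.
- slip_jar: Bystander: closed glass jar, 60 mm diameter, 75 mm high. Origin at the centre of its underside.
- modelling_spatula: Bystander: spatula with a wooden handle, 200 mm long, lying on the bench along its own x.

How it is judged:
By the outcome, as a careful person would: the job done as asked, in the order asked, and still so for the second after the job is handed in, while the arm keeps its last pose, push and grip.
It also fails if it takes over 54 s, if anything falls off the work surface, if the arm or the gripper's body presses on something with over 40 N, if the wrist force passes 120 N, or if a joint passes its speed limit or range.

ROBOT

A 6-joint arm with a two-finger parallel gripper is mounted at the origin on the work surface. World frame = base frame: x ahead of the robot, y to its left, z up, the work surface at z = 0. Lengths are in mm, angles in rad, forces in N, time in s.
With the tool pointing down it reaches from about 275 to 825 mm from the base axis. Payload 5.2 kg.
Tool frame: the origin (TCP) lies at the very end of the fingers, on their centre line; the grasp point (between the pads) lies 19 mm behind it; z points along the fingers, y is the line along which they close (so a half turn about z gives the same grasp; the last joint's range is limited). The gripper opens to 93 mm and grips with 3 to 60 N. Pads are 15 mm wide; open, the fingers measure 128 mm over their backs; the gripper's body (75 mm by 188 mm) begins 65 mm behind the grasp point.
Start: joints at [1.102, 0.259, 1.535, -0, 1.348, -0.203], TCP at [144.452, 530.696, 218.653] pointing down, gripper open.
Joint ranges: [-3.14, 3.14], [-0.91, 2.08], [0.19, 2.58], [-1.22, 4.36], [0.22, 2.71], [-3.12, 3.12]. Speed limits (rad/s): [2.57, 2.57, 3.14, 3.14, 3.14, 3.14].

INTERFACE

Orientations are given as [roll, pitch, yaw] about the fixed x, y, z axes, in that order (R = Rz(yaw) Ry(pitch) Rx(roll)).
In Python, from bench import robot gives the robot as it stands. The module is installed in compiled form; this text tells all that it offers. Calls block until the motion is done:
- robot.move_ptp(position, orientation): joint-space move of the TCP to a pose.
- robot.move_linear(position, ori=None, speed=150, f_stop=None): straight line of the TCP; ori=None keeps the orientation; speed is the mean speed in mm/s. With f_stop (N) it stops when the force on the tool has changed by that much, and returns True; else False.
- robot.move_j(angles): joint-space move.
- robot.move_gripper(opening): opening from 0.0 (shut) to 1.0 (fully open); the grip force is fixed at half the most; returns when the fingers have stopped.
- robot.sleep(seconds).
- robot.inverse_kinematics(position, orientation): joint angles nearest the present ones, or None.
- robot.get_image(name): name is "side" or "top" or "wrist"; returns a dict with "img" (384x512x3 uint8, blue, green, red), "fovy" (degrees; the focal length in pixels is half the picture's height over the tangent of half this angle, whatever the lens; pixels are square), "cx", "cy" (the principal point, pixels), "eye" and "orientation" of the camera in the world. Camera axes: x right, y down, z forward; pixel columns grow to the right and rows downward; lengths in mm; the calibration is good to about 2 mm. The wrist camera is an equidistant fisheye: a pixel r from the principal point sees the ray r / f radians off the axis. A picture is of the moment at which its call begins. There is no depth.
A pose or a line that the arm cannot do raises robot.MotionError and nothing moves.
- robot.hand_in(): hands the job in; it is judged then, once.
Readings, each from a call of its own:
- robot.current_t(): time.
- robot.current_qpos(): joint angles.
- robot.current_joint_vel(): joint speeds.
- robot.current_joint_efforts(): joint torques, N m.
- robot.current_tcp_pos(): TCP position.
- robot.current_eef_rot(): TCP orientation.
- robot.current_contact_force(): force on the tool from outside, world axes, zero at the start.
- robot.current_ft_torque(): the same for the moment, N m.
- robot.current_gripper_width(): opening from 0.0 (shut) to 1.0 (fully open).
- robot.current_finger_force(): force on a finger pad.
Only numpy, scipy, OpenCV 4.12 (cv2) and the standard library are available. Lean on these libraries where they do the work, as an engineer would, in place of code of your own. Each camera call takes 0.05 s, during which the arm holds its last target. There are 200 camera calls.

## Working session

There is one attempt and no reset: what is moved stays moved. The work goes in short steps, each a Python script; the robot and the scene stay as the last script left them, time stands still between calls to the robot, and variables do not carry over. Pictures are saved under pics/ and viewed, at most 10 in all, crops included, and the job is handed in when it is done.

```bash
mkdir -p pics
cat > h.py <<'E'
import numpy as np, cv2
from scipy.spatial.transform import Rotation as R
from bench import robot
def ray(im,u,v):
    f=im["img"].shape[0]/2/np.tan(np.radians(im["fovy"])/2)
    d=np.array([(u-im["cx"])/f,(v-im["cy"])/f,1.])
    return np.array(im["eye"],float), R.from_euler('xyz',im["orientation"]).as_matrix()@d
def onz(im,u,v,z):
    e,d=ray(im,u,v); return e+d*(z-e[2])/d[2]
def proj(im,p):
    f=im["img"].shape[0]/2/np.tan(np.radians(im["fovy"])/2)
    c=R.from_euler('xyz',im["orientation"]).as_matrix().T@(np.array(p,float)-np.array(im["eye"]))
    return np.array([im["cx"]+f*c[0]/c[2],im["cy"]+f*c[1]/c[2]])
E
python3 - <<'E'
from h import *
import pickle
d={}
for n in("top","side"):
    im=robot.get_image(n); d[n]=im; print(n,im["eye"],im["orientation"],im["fovy"],im["cx"],im["cy"],np.shape(im["orientation"]))
    cv2.imwrite(f"pics/{n}0.png",cv2.resize(im["img"],(800,600),interpolation=cv2.INTER_CUBIC))
pickle.dump(d,open("d0.pkl","wb"))
E
```

```text
top [ 414.01868465    9.73442064 1251.83704674] [-3.01938181 -0.01836492 -1.59046401] 49.42469543334627 253.15210480161693 192.93064853281848 (3,)
side [ 188.89543384 -703.09150028  725.11204775] [-2.24101875  0.00803508 -0.51489042] 51.84785741681695 259.4002675904371 199.7163117400181 (3,)
```

View pics/top0.png

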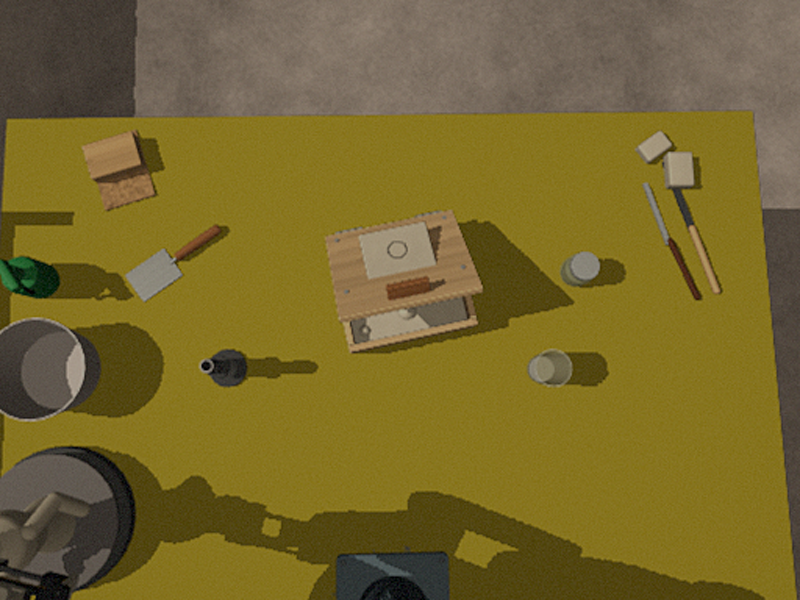

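View pics/side0.png

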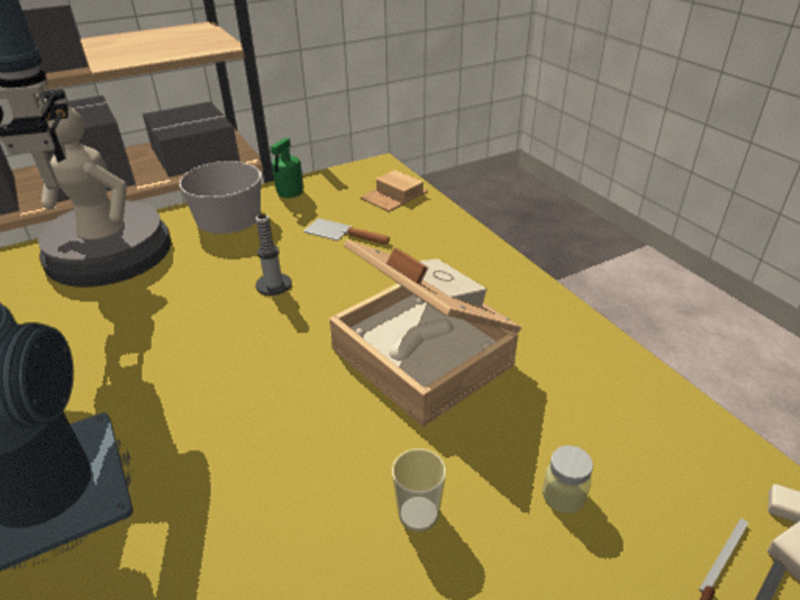

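The top view shows the mould at about (405,280), the hinge edge running (326,238)–(453,212), the near rim (351,351)–(476,325) and the gauge cap at (207,366). The side view shows the case's top corners at about (332,318), (427,393) and (518,328), and the gauge cap at (263,217).

Run:
```python
from h import *
import pickle
d=pickle.load(open("d0.pkl","rb"))
t,s=d["top"],d["side"]
S=.64
for n,p in dict(nl=(351,351),nr=(476,325),fl=(326,238),fr=(453,212)).items(): print("top",n,onz(t,p[0]*S,p[1]*S,70).round(1))
for n,p in dict(nl=(332,318),nr=(427,393),fr=(518,328)).items(): print("side",n,onz(s,p[0]*S,p[1]*S,70).round(1))
print("gauge cap top",onz(t,207*S,366*S,155).round(1),"side",onz(s,263*S,217*S,155).round(1),"base",onz(t,229*S,368*S,0).round(1),onz(s,274*S,284*S,0).round(1))
def crop(im,x0,y0,x1,y1,k): return cv2.resize(im["img"][y0:y1,x0:x1],None,fx=k,fy=k,interpolation=cv2.INTER_CUBIC)
a=crop(t,200,130,320,230,5);b=crop(t,120,215,170,255,4); 
cv2.imwrite("pics/c1.png",a)
cs=crop(s,150,130,345,275,4); cv2.imwrite("pics/c2.png",cs)
for n in("top","side"):
    hsv=cv2.cvtColor(d[n]["img"],cv2.COLOR_BGR2HSV); print(n,hsv[184 if n=="top" else 169,262 if n=="top" else 260])
```

```text
top nl [469.9  67.5  70. ]
top nr [ 513.  -160.6   70. ]
top fl [678.9 111.2  70. ]
top fr [ 724.6 -125.1   70. ]
side nl [476.1  66.9  70. ]
side nr [ 524.8 -163.3   70. ]
side fr [ 731.5 -111.3   70. ]
gauge cap top [445.5 303.3 155. ] side [450.6 304.1 155. ] base [445.3 303.1   0. ] [450.4 307.6   0. ]
top [ 13 161 106]
side [ 12 144 143]
```

View pics/c1.png

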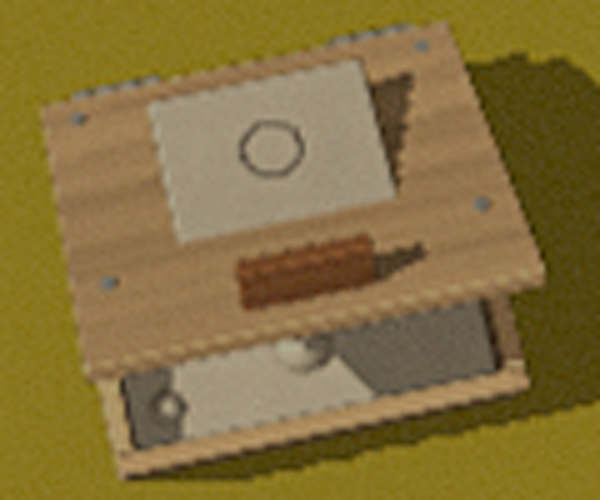

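View pics/c2.png

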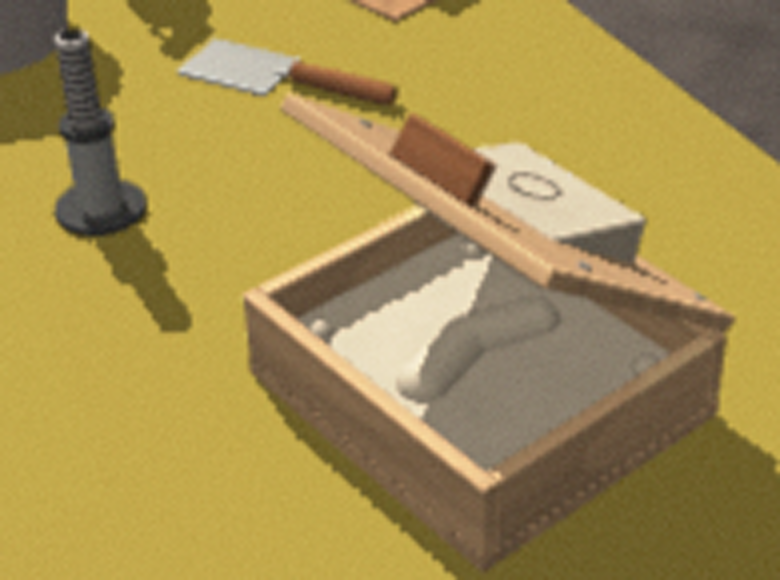

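In the top crop the ring is at (271,149), the rib's top edge runs (238,262)–(371,238) and the near rim (122,470)–(527,380). In the side crop the ring is at (535,185), the rib's top edge centre at (452,141) and the rim corners at (247,295), (487,490) and (720,338). I'll fit x, y, yaw and lid angle to these points.

Run:
```python
from h import *
import pickle
from scipy.optimize import least_squares
d=pickle.load(open("d0.pkl","rb")); t,s=d["top"],d["side"]
T=lambda u,v:(t,np.array([200+u/5,130+v/5])); Z=lambda u,v:(s,np.array([150+u/4,130+v/4]))
case=[((-105,120,70),T(122,470)),((-105,-120,70),T(527,381)),((-105,120,70),Z(247,295)),((-105,-120,70),Z(487,490)),((105,-120,70),Z(720,338))]
# lid pts: (dist from hinge, y, height above underside)
lid=[((95,0,28),T(271,149)),((95,0,28),Z(535,185)),((190,0,40),T(305,254)),((190,0,40),Z(452,141)),((210,120,0),T(90,376)),((210,-120,0),T(541,285)),((210,-120,0),Z(548,284))]
def W(q,p): x,y,a,th=q; c,s_=np.cos(a),np.sin(a); return np.array([x+c*p[0]-s_*p[1],y+s_*p[0]+c*p[1],p[2]])
def L(q,p):
    th=q[3]; return W(q,(105-p[0]*np.cos(th)+p[2]*np.sin(th),p[1],70+p[0]*np.sin(th)+p[2]*np.cos(th)))
def f(q): return np.concatenate([proj(i,W(q,p))-m for p,(i,m) in case]+[proj(i,L(q,p))-m for p,(i,m) in lid])
r=least_squares(f,[600,-20,.2,.8],x_scale=[100,100,1,1],loss="soft_l1")
q=r.x; print("mould",q.round(3)); print(r.fun.reshape(-1,2).round(1).tolist() if 0 else f(q).reshape(-1,2).round(1).tolist())
print("hinge",W(q,(105,0,70)),"grip",L(q,(190,0,40)),"ring",L((*q[:3],0),(95,0,28)))
np.save("q.npy",q)
# gauge: dark cap/collar refs, triangulate cap and base
def tri(a,b):
    A=[];B=[]
    for im,u in(a,b):
        e,v=ray(im,*u); v/=np.linalg.norm(v); M=np.eye(3)-np.outer(v,v); A.append(M);B.append(M@e)
    return np.linalg.lstsq(np.vstack(A),np.hstack(B),rcond=None)[0]
print("cap",tri((t,(207*.64,366*.64)),(s,(150+72/4,130+36/4))))
print("ring tri",tri(T(271,149),Z(535,185)),L(q,(95,0,28)))
p0=L(q,(190,0,40))
print("ik",robot.inverse_kinematics((p0+[0,0,60]).tolist(),[np.pi,0,q[2]]))
print(robot.current_tcp_pos(),robot.current_eef_rot(),robot.current_t())
```

```text
mould [ 5.97509e+02 -2.66530e+01  1.98000e-01  6.39000e-01]
[[-0.8, 0.3], [0.7, -0.1], [-1.6, -0.3], [-0.6, 0.5], [2.2, -1.0], [-0.0, -1.2], [-0.1, 0.5], [-0.3, -1.2], [0.1, -0.4], [-0.3, 0.8], [1.2, -1.0], [-0.9, 1.8]]
hinge [700.45302364  -5.97772985  70.        ] grip [574.26080392 -31.32193952 215.37260649] ring [607.31290194 -24.6838179   98.        ]
cap [447.21276235 302.39890924 156.25008002]
ring tri [639.78787852 -18.40144238 151.49377807] [642.03221473 -17.71085598 149.10968864]
ik [-2.48358561e-01  2.73979529e-01  1.37656689e+00 -4.44089210e-16
  1.49104623e+00  1.12423644e+00]
[144.23041737 530.25967361 217.92292167] [-3.14004726e+00 -2.92100215e-04  2.87583281e+00] 0.1
```

```bash
cat >> h.py <<'E'
def L(q,p,th):
    c,s_=np.cos(q[2]),np.sin(q[2]); x=105-p[0]*np.cos(th)+p[2]*np.sin(th)
    return np.array([q[0]+c*x-s_*p[1],q[1]+s_*x+c*p[1],70+p[0]*np.sin(th)+p[2]*np.cos(th)])
E
python3 - <<'E'
from h import *
q=np.load("q.npy"); O=[np.pi,0,q[2]]
p=L(q,(190,0,40),q[3])
robot.move_gripper(0.0)
robot.move_ptp((p+[0,0,50]).tolist(),O)
print(robot.current_t(),robot.current_tcp_pos(),robot.current_contact_force())
hit=robot.move_linear((p+[0,0,-25]).tolist(),speed=40,f_stop=2.5)
print(hit,p,robot.current_tcp_pos(),robot.current_contact_force(),robot.current_t())
E
```

```text
4.0667 [574.20378959 -30.30616328 265.36090037] [-0.26912661 -0.88365702 -0.410628  ]
True [574.26080392 -31.32193952 215.37260649] [572.82105497 -31.57312442 218.04373323] [-1.13700217  0.2065659   2.27174554] 5.2167
```

Run:
```python
from h import *
q=np.load("q.npy")
for th in np.linspace(q[3],0,9)[1:]:
    p=L(q,(190,0,40),th)
    h=robot.move_linear((p+[0,0,-2 if th<.01 else 1]).tolist(),speed=45,f_stop=14)
    print(round(th,2),h,robot.current_tcp_pos().round(1) if hasattr(robot.current_tcp_pos(),'round') else robot.current_tcp_pos(),np.round(robot.current_contact_force(),1),robot.current_t())
    if h: break
```

```text
0.56 False [562.8 -33.6 205.8] [-1.5  0.1  3.5] 5.7333
0.48 False [553.6 -35.5 193.8] [ 0.6 -0.   1. ] 6.225
0.4 False [543.5 -37.4 181.2] [-0.6  0.   0.5] 6.7167
0.32 False [535.4 -39.  168.2] [-0.1 -0.1  0.4] 7.2083
0.24 False [528.4 -40.4 154.5] [ 0.7  0.6 -0.1] 7.7
0.16 False [522.4 -41.6 140.3] [ 0.3 -0.8 -0.1] 8.1917
0.08 False [517.5 -42.6 125.6] [0.  0.5 0.6] 8.6833
0.0 True [515.  -43.5 110.7] [-1.4 -0.1  7.7] 9.075
```

Run:
```python
from h import *
p=np.array(robot.current_tcp_pos())
h=robot.move_linear((p+[0,0,-6]).tolist(),speed=15,f_stop=10)
print(h,robot.current_tcp_pos(),robot.current_contact_force())
robot.move_linear((p+[0,0,150]).tolist(),speed=200)
robot.move_gripper(0.8)
robot.move_ptp([447.5,303,230],[np.pi,0,.6])
t,s=robot.get_image("top"),robot.get_image("side")
import pickle; pickle.dump(dict(top=t,side=s),open("d1.pkl","wb"))
f=lambda i,b:cv2.resize(i["img"][b[1]:b[1]+140,b[0]:b[0]+190],None,fx=3,fy=3,interpolation=cv2.INTER_CUBIC)[:, :]
cv2.imwrite("pics/d.png",cv2.resize(np.hstack([f(t,(180,110)),f(s,(190,140))]),(800,295)))
q=np.load("q.npy")
print("expect ring",[proj(i,L(q,(95,0,28),0)).round(1) for i in(t,s)],robot.current_t())
```

```text
True [514.91816291 -43.48833132 110.74997872] [-0.92024995  0.31844479  5.37621324]
expect ring [array([256.5, 174.5]), array([273.1, 198.4])] 12.8583
```

View pics/d.png

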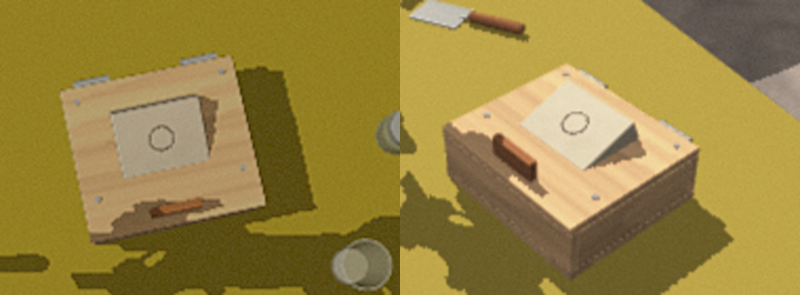

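The lid is closed: the ring shows at top px (256.5,175.6) and side px (273.1,198.4), within about 1 px of the prediction. Next I pick up the gauge.

```bash
cat >> h.py <<'E'
def force(n=12):
    a=[]
    for _ in range(n): a.append(robot.current_contact_force()); robot.sleep(.03)
    return np.mean(a,0)
E
python3 - <<'E'
from h import *
import pickle
d=pickle.load(open("d1.pkl","rb")); t=d["top"];q=np.load("q.npy")
c=[onz(t,180+u/2.105,110+v/2.105,82)[:2] for u,v in((62,91),(231,56),(266,207),(95,242))]
print(np.round(c,1).tolist()); y=lambda v:np.arctan2(v[1],v[0])
print("yaw",y(c[0]-c[1])-np.pi/2,y(c[3]-c[2])-np.pi/2,y(c[0]-c[3]),y(c[1]-c[2]),"centre",np.mean(c,0),q[:3])
print("ring top",onz(t,256.5,175.6,98),"side",onz(d["side"],273.1,198.4,98))
n=np.array([-np.sin(np.radians(20))*np.cos(q[2]),-np.sin(np.radians(20))*np.sin(q[2]),np.cos(np.radians(20))])
for yw in (q[2],q[2]+np.pi): 
    print(robot.inverse_kinematics((L(q,(95,0,28),0)+n*82).tolist(),[np.pi,-np.radians(20),q[2]] ))
print(robot.inverse_kinematics([447.3,302.7,102],[np.pi,0,.6]))
f0=force()
print("hit",robot.move_linear([447.3,302.7,102],speed=120,f_stop=12))
robot.move_gripper(0.0)
print("w",robot.current_gripper_width()*93,robot.current_finger_force(),force()-f0,robot.current_tcp_pos())
h=robot.move_linear([447.3,302.7,260],speed=110,f_stop=25)
print(h,robot.current_gripper_width()*93,force()-f0,robot.current_t())
i=robot.get_image("side");u,v=proj(i,[447,303,200]).astype(int)
cv2.imwrite("pics/g.png",cv2.resize(i["img"][max(v-60,0):v+60,max(u-60,0):u+60],None,fx=4,fy=4,interpolation=cv2.INTER_CUBIC));print(u,v)
pickle.dump(i,open("g.pkl","wb"))
E
```

```text
[[673.6, 107.9], [718.7, -123.1], [510.9, -163.7], [468.4, 65.5]]
yaw 0.19318333814711863 0.18319022547497887 0.20350074046615865 0.1932275626447405 centre [592.90627245 -28.35420519] [ 5.97508679e+02 -2.66528798e+01  1.98201326e-01]
ring top [604.0620627  -24.58332374  98.        ] side [607.23178929 -24.86362093  98.        ]
[-0.36285076  0.1558819   1.83821055  0.24182609  0.86318083  0.87840078]
[-0.36285076  0.1558819   1.83821055  0.24182609  0.86318083  0.87840078]
[ 3.88319838e-01  3.48200810e-01  1.71725632e+00 -4.44089210e-16
  1.07613553e+00  1.35911616e+00]
hit False
w 23.67572025626938 29.99659091234207 [-0.15334707  0.54121647  0.08572418] [447.26218695 302.68060626 101.97332872]
False 23.78978645369782 [-0.22706997  0.11314477 -1.09430742] 17.7083
164 125
```

View pics/g.png

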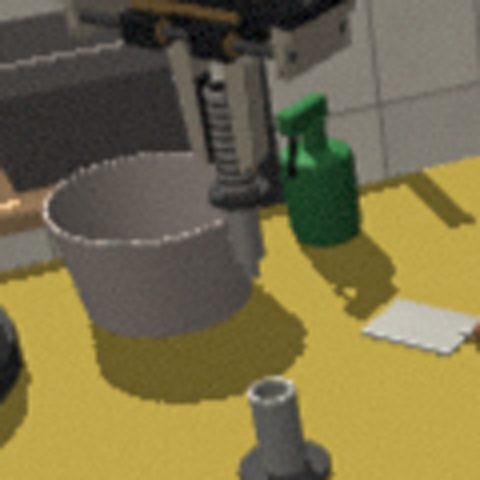

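The gauge is held upright between the pads, with its collar at crop (240,190) and tip at (250,275), and the stand is empty. I'll check its axis numerically and then go to the pad.

Run:
```python
from h import *
import pickle
i=pickle.load(open("g.pkl","rb"))
for z,m in((237,(240,190)),(172,(250,275))): print(((proj(i,[447.3,302.7,z])-[104,65])*4).round(0),m)
yw=.196; b=np.radians(20); O=[np.pi,-b,yw]
n=np.array([-np.sin(b)*np.cos(yw),-np.sin(b)*np.sin(yw),np.cos(b)]); ring=np.array([606,-24.7,98.])
robot.move_ptp((ring+n*(88+70)).tolist(),O)
robot.move_linear((ring+n*(88+12)).tolist(),speed=80)
robot.sleep(.3)
print(robot.current_tcp_pos(),robot.current_eef_rot(),O,robot.current_t(),force())
out=[]
for nm in("side","top"):
    i=robot.get_image(nm);u,v=proj(i,ring+n*20).astype(int)
    out.append(cv2.resize(i["img"][v-50:v+50,u-50:u+50],(400,400),interpolation=cv2.INTER_CUBIC))
    print(nm,u,v,"ring",(proj(i,ring)-[u-50,v-50])*4,"tip",(proj(i,ring+n*12)-[u-50,v-50])*4,"collar",(proj(i,ring+n*77)-[u-50,v-50])*4)
cv2.imwrite("pics/p.png",np.hstack(out))
```

```text
[235. 193.] (240, 190)
[250. 277.] (250, 275)
[572.5799333  -31.50631586 192.44797679] [ 3.14112683 -0.34976645  0.19599923] [3.141592653589793, np.float64(-0.3490658503988659), 0.196] 20.2583 [-0.07781655  0.11474693 -1.36312283]
side 270 193 ring [210.62176048 222.05912845] tip [206.06485927 210.75787636] collar [179.87413443 145.80409084]
top 257 176 ring [198.10936998 195.66595733] tip [199.81014859 198.69843345] collar [209.65276951 216.24775626]
```

View pics/p.png

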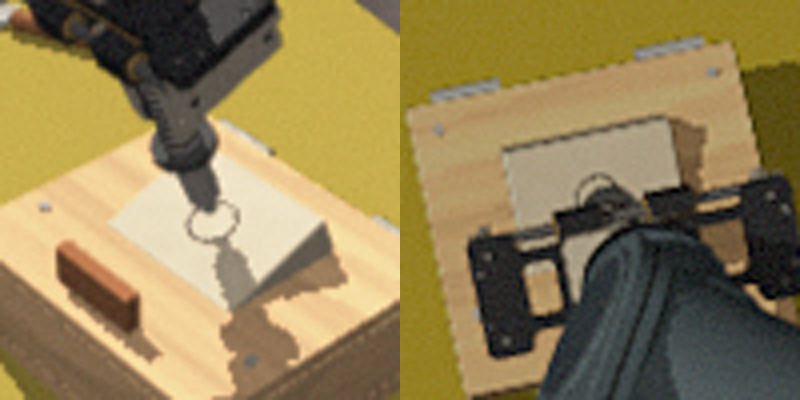

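The tip shows at (209,210) just off the ring at (213,221), as predicted, and the collar at (184,143) lies on the expected axis. Pressing slowly now.

Run:
```python
from h import *
yw=.196; b=np.radians(20)
n=np.array([-np.sin(b)*np.cos(yw),-np.sin(b)*np.sin(yw),np.cos(b)]); ring=np.array([606,-24.7,98.])
g=lambda:(np.array(robot.current_tcp_pos())-ring)@n-88
f0=force(); 
h=robot.move_linear((ring+n*(88-5)).tolist(),speed=8,f_stop=2.5)
print(h,"gap",g(),robot.current_t()); robot.sleep(.2)
d=g()
for k in range(12):
    F=(force(20)-f0)@n; print("gap",round(g(),2),"F",round(F,2),robot.current_t())
    if F>4.3: break
    d-=min(2,max(.5,(4.8-F)/.6*.7)); 
    if d<-8: break
    robot.move_linear((ring+n*(88+d)).tolist(),speed=8,f_stop=8)
```

```text
True gap -2.7422319081669286 22.775
gap -3.26 F 2.98 23.6417
gap -5.02 F 3.96 24.7333
gap -5.98 F 4.51 25.675
```

Run:
```python
from h import *
i=robot.get_image("side");u,v=proj(i,[604,-25,110]).astype(int)
cv2.imwrite("pics/e.png",cv2.resize(i["img"][v-40:v+40,u-40:u+40],(560,560),interpolation=cv2.INTER_CUBIC))
print(robot.current_gripper_width()*93,robot.current_eef_rot(),force(20)+[0,0,1.36])
```

```text
23.749700559614332 [-3.14020274 -0.34672611  0.19578977] [-3.50851616  0.60519249  4.03780646]
```

View pics/e.png

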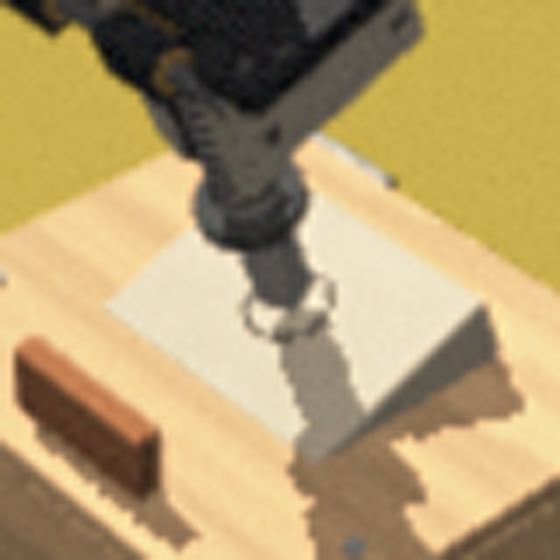

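The tip rests inside the ring at about (287,305), square to the pad and roughly half-way in.

```bash
python3 -c "
from bench import robot
print(robot.hand_in())"
```

```text
the job is handed in; nothing more can be done
None
```

I lowered the lid fully and handed the job in with the gauge still gripped and pressed square to the pad inside the ring, its tip about 5.5 mm in (half-way is 6 mm, the stop is 12 mm) at about 4.5 N; the beaker, jar and spatula were not touched.

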